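# Free the stuck tin and top up the tin dispenser

### The arm

A 7-joint arm with a two-finger parallel gripper is mounted at the origin on the work surface. World frame = base frame: x ahead of the robot, y to its left, z up, the work surface at z = 0. Lengths are in m, angles in rad, forces in N, time in s.
With the tool pointing down it reaches from about 0.425 to 0.925 m from the base axis. Payload 6.8 kg.
Tool frame: the origin (TCP) lies midway between the tips of the shut fingers; the grasp point (between the pads) lies 19 mm behind it; z points along the fingers, y is the line along which they close (so a half turn about z gives the same grasp; the last joint's range is limited). The gripper opens to 85 mm and grips with 20 to 120 N. Pads are 22 mm wide; open, the fingers measure 114 mm over their backs; the gripper's body (76 mm by 85 mm) begins 54 mm behind the grasp point. The pads swing forward as they close: fully open they stand 13 mm farther back than shut.
Start: joints at [-0.108, 0.477, 0.022, 1.555, -0.011, 1.109, -0.083], TCP at [0.675, 0, 0.231] pointing down, gripper open.
Joint ranges: [-2.96, 2.96], [-0.34, 2.1], [-1.41, 1.46], [0.24, 2.44], [-1.37, 4.51], [0.17, 1.92], [-2.96, 2.96]. Speed limits (rad/s): [2.39, 2.39, 3.14, 3.14, 3.14, 3.14, 3.14].

### API

Orientations are given as a unit quaternion [w, x, y, z].
In Python, from station import bot, imaging gives the robot as it stands.
- The arm moves only by the tool move_arm, never from a script. Its argument "commands" is a list that holds one entry, the list of rows, each a list of 7 numbers: the shift along the tool's x, y, z in m, then the turn, a rotation vector about the tool's x, y, z in degrees, then the finger opening in m, from 0 to 0.0854. In form: [[[x, y, z, rx, ry, rz, grip], ...]]. A call has 1 to 20 rows; each row shifts and turns the commanded pose from where the row before left it, along the tool's axes as they then stand; what a row does not reach is not made up. A row lasts 1/8 s, in which the tool goes at most 62.5 mm and 10.7 degrees, less where a joint would pass 70% of its speed; a pose out of reach is approached as far as the arm can. A call is refused whole if a number of a shift passes 0.0625 or a number of a turn 10.7, either way. A call with a gripper value outside its range is refused whole. The fingers move at their own pace and stop on an object; "squeeze" is the grip in N (left out, the last holds). Time passes only in rows, so rows that do not move let the fingers close. It gives the time, the measured TCP pose, the force, the opening and the grip force at its end, in the units of the state.
- bot.get_obs(): the state, without advancing time (a new reading comes with each control period).
- imaging.read_camera(name): name is "scene" or "side" or "wrist"; returns the picture (420x560x3 uint8, red, green, blue); there is no depth.
- imaging.calibration(name): a dict with "intrinsics" (3x3 intrinsics, pixels), "extrinsics" (4x4, takes a point from camera to world coordinates); the wrist camera has in their place "mount" (4x4, takes a point from camera to tool coordinates, whose origin is the TCP and whose axes are the flange's). Camera axes: x right, y down, z forward; pixel columns grow to the right and rows downward; lengths in m; the calibration is good to about 2 mm. A picture is of the moment at which its call begins: read the wrist's pose just before it. calibration takes no time and is no camera call.
- bot.hand_in(): hands the job in; it is judged then, once.
The state is a dict: "t": time; "q": joint angles; "joint_vel": joint speeds; "joint_torque": joint torques, N m; "eef_pos": TCP position; "tool_rot": TCP orientation; "contact_force": force on the tool from outside, world axes, zero at the start; "torque": the same for the moment, N m; "gripper_width": opening from 0.0 (shut) to 1.0 (fully open); "grasp_force": force on a finger pad.
Only numpy, scipy, OpenCV 4.12 (cv2) and the standard library are available. Lean on these libraries where they do the work, as an engineer would, in place of code of your own. Each camera call takes 0.05 s, during which the arm holds its last target. There are 200 camera calls.

### The job

A tin is stuck in the clear-roofed sleeve on the breakfast counter: take the wooden push stick from the black cutlery basket (the spoons stay there), push the tin out at the sleeve's far end onto the landing board, and see that the stick ends up lying in the basket again. Top up the clear tube with tins, the freed one among them, until the top of the stack is level with the red line and no higher; leave spare tins on the counter and do not disturb the glasses.

Things in the scene. Friction and masses are not known exactly. Their poses are not given: they have to be found in the camera images.
- tube_mark (a point): clear upright fixed tube, bore 61 mm, outside 68 mm, on a 100 mm square foot 12 mm thick; point on its axis at the height of the red line (180 mm above the counter). Tube floor 168 mm below (six tins), open rim 14 mm above. Fingers do not fit beside a tin in it: hold a tin by its upper half, put its lower half in the mouth, let go, and it slides down
- sleeve_mid (a point): middle of the inside of the fixed sleeve (metal sides, clear roof, ends open): inside 76 long, 64 wide, 32 mm high; floor 16 mm below the point and 16 above the counter; walls 6, roof top 20 mm above the point. x points level from the entry (x -38 mm) to the far end (+38), where its board, 120 mm wide, goes on as the landing to x +145; on the entry side it ends at -41
- stuck_mid (a point): the stuck tin, at first inside the sleeve, lying flat: a closed round tin, 56 mm in diameter and 28 mm high, bare metal below and yellow lid with a white spot, 70 g; point at its centre, half-way up, z along its axis. It slides with plain friction, a few newtons at most
- stick_mid (a point): the push stick: a straight pale wooden dowel of square section, 200 x 24 x 24 mm, 70 g, both ends alike; point at its centre, x along its length. At first it lies in the basket between the spoons
- basket_in (a point): centre of the inner floor of the fixed black cutlery basket, 5 mm above the counter: inside 170 mm (its x) by 250 mm (its y), walls 5 mm thick, rim 45 mm above the counter
- in1_mid (a point): a tin already at the bottom of the tube, in some runs absent: a closed round tin, 56 mm in diameter and 28 mm high, bare metal below and yellow lid with a white spot, 70 g; point at its centre, half-way up, z along its axis
- tin1_mid (a point): loose tin standing on the counter, in some runs absent: a closed round tin, 56 mm in diameter and 28 mm high, bare metal below and yellow lid with a white spot, 70 g; point at its centre, half-way up, z along its axis
- tin2_mid (a point): loose tin standing on the counter, in some runs absent: a closed round tin, 56 mm in diameter and 28 mm high, bare metal below and yellow lid with a white spot, 70 g; point at its centre, half-way up, z along its axis
- tin3_mid (a point): loose tin standing on the counter, in some runs absent: a closed round tin, 56 mm in diameter and 28 mm high, bare metal below and yellow lid with a white spot, 70 g; point at its centre, half-way up, z along its axis
- tin4_mid (a point): loose tin standing on the counter, in some runs absent: a closed round tin, 56 mm in diameter and 28 mm high, bare metal below and yellow lid with a white spot, 70 g; point at its centre, half-way up, z along its axis
- tin5_mid (a point): loose tin standing on the counter, in some runs absent: a closed round tin, 56 mm in diameter and 28 mm high, bare metal below and yellow lid with a white spot, 70 g; point at its centre, half-way up, z along its axis
- tin6_mid (a point): loose tin standing on the counter, in some runs absent: a closed round tin, 56 mm in diameter and 28 mm high, bare metal below and yellow lid with a white spot, 70 g; point at its centre, half-way up, z along its axis
- spoon1_mid (a point): a steel spoon, about 160 mm long with a 38 mm bowl, lying in the basket beside the stick; point near its mid-length, 3 mm above its underside, x along it
- glass1_mid (a point): a drinking glass, 68 mm across the rim and 100 mm high, standing on the counter; point at its centre. Not to be disturbed
- spoon2_mid (a point): a steel spoon, about 160 mm long with a 38 mm bowl, lying in the basket beside the stick; point near its mid-length, 3 mm above its underside, x along it
- glass2_mid (a point): a drinking glass, 68 mm across the rim and 100 mm high, standing on the counter; point at its centre. Not to be disturbed

How it is judged:
By the outcome, as a careful person would: the job done as asked, in the order asked, and still so for the second after the job is handed in, with the robot touching nothing.
Of in1, tin1, tin2, tin3, tin4, tin5, tin6 only 5 to 6 are there at a start; the rules pass over those that are not, and their reading is None.
At some moment in a run one of tin1, tin2, tin3, tin4, tin5, tin6 may be knocked a few centimetres aside while the robot is not near it.
It also fails if it takes over 192 s, if anything falls off the work surface, if the arm or the gripper's body presses on something with over 40 N, if the wrist force passes 120 N, or if a joint passes its speed limit or range.

## Working session

There is one attempt and no reset: what is moved stays moved. The work goes in short steps, Python scripts to look and compute and a tool call to move; the robot and the scene stay as the last step left them, time stands still between calls to the robot, and variables do not carry over. Pictures are saved under pics/ and viewed, at most 14 in all, crops included, and the job is handed in when it is done.

Besides the shell and the picture viewer there is one more tool, called after "Request:" as a command line: name --argument value ..., lists and objects as JSON in quotes. move_arm: Moves the arm, as the interface text tells. Its arguments: {"type":"object","properties":{"commands":{"type":"array","items":{"type":"array","items":{"type":"array","items":{"type":"number"}}}},"squeeze":{"type":"number"}},"required":["commands"]}

```bash
ls; mkdir -p pics; python3 - <<'E'
from station import bot, imaging
import cv2, numpy as np
o=bot.get_obs(); print({k:np.round(v,3).tolist() if not isinstance(v,float) else v for k,v in o.items()})
for n in ["scene","side","wrist"]:
    im=imaging.read_camera(n); cv2.imwrite(f"pics/a_{n}.png",im[...,::-1])
    c=imaging.calibration(n)
    for k,v in c.items(): print(n,k,np.round(v,4).tolist())
E
```

```text
pics
{'t': 0.0, 'q': [-0.108, 0.478, 0.022, 1.556, -0.011, 1.109, -0.083], 'joint_vel': [0.0, -0.001, -0.001, 0.0, -0.001, 0.0, 0.002], 'joint_torque': [-0.001, -59.644, 1.608, -28.119, 0.012, 0.009, 0.0], 'eef_pos': [0.674, -0.0, 0.23], 'tool_rot': [-0.001, 0.707, 0.707, -0.001], 'contact_force': [-0.174, 0.922, 0.157], 'torque': [0.006, 0.012, 0.025], 'grasp_force': 0.0, 'gripper_width': 1.0017477388606193}
scene intrinsics [[430.0302, 0.0, 287.2593], [0.0, 430.0302, 219.803], [0.0, 0.0, 1.0]]
scene extrinsics [[-0.3132, 0.5036, -0.8051, 1.3905], [0.9497, 0.1671, -0.2649, 0.2137], [0.0011, -0.8476, -0.5306, 0.7081], [0.0, 0.0, 0.0, 1.0]]
side intrinsics [[493.0361, 0.0, 284.2533], [0.0, 493.0361, 210.6488], [0.0, 0.0, 1.0]]
side extrinsics [[0.8944, -0.3039, 0.3281, 0.1501], [-0.4471, -0.5904, 0.672, -0.8538], [-0.0105, -0.7477, -0.6639, 0.9159], [0.0, 0.0, 0.0, 1.0]]
wrist intrinsics [[313.5075, 0.0, 278.0233], [0.0, 313.5075, 207.1965], [0.0, 0.0, 1.0]]
wrist mount [[-0.0003, -0.945, -0.3271, 0.0848], [1.0, -0.0004, 0.0002, -0.0006], [-0.0003, -0.3271, 0.945, -0.1422], [0.0, 0.0, 0.0, 1.0]]
```

View pics/a_scene.png

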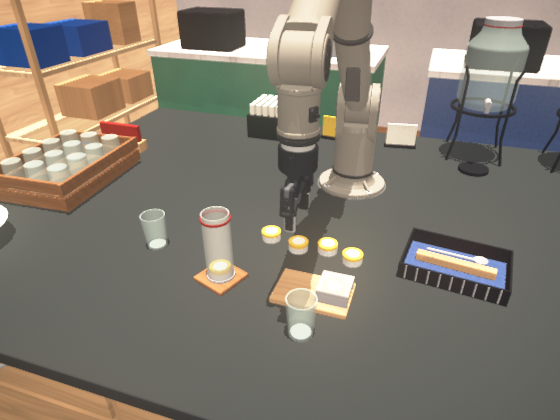

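View pics/a_side.png

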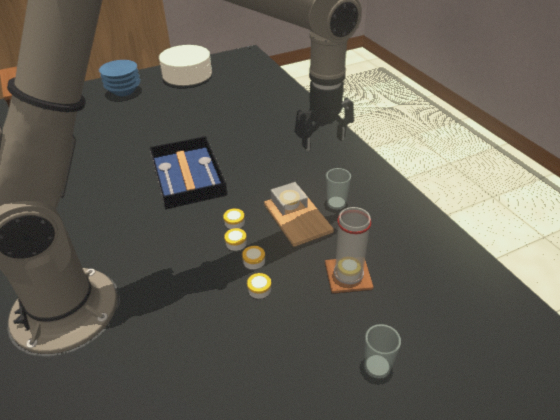

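View pics/a_wrist.png

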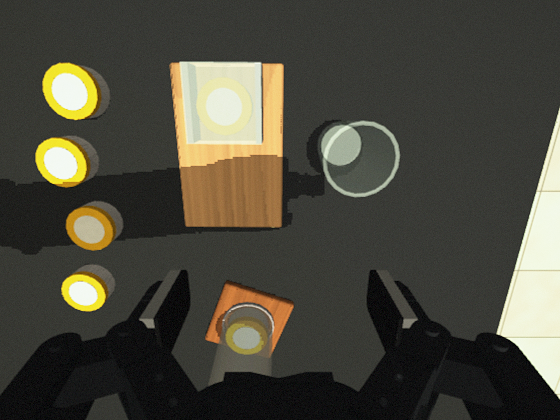

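The scene view shows the basket right (455,262) with the stick between the spoons, four loose tins in a row (271–352, 234–256), the sleeve at (335,288), and the tube at (218,240) with one tin in it. The wrist view shows the board at (170..284, 63..228) with the stuck tin at (223,103), the tube foot at (250,322), and four tins at the left. One tin in the tube, four loose and one stuck make six, so all of them are needed.

```bash
cat > h.py <<'E'
from station import bot, imaging
import cv2, numpy as np
from scipy.spatial.transform import Rotation as R
def T(n,o=None):
    c=imaging.calibration(n)
    if n!="wrist": return c["intrinsics"],np.array(c["extrinsics"])
    o=o or bot.get_obs(); w,x,y,z=o["tool_rot"]; M=np.eye(4)
    M[:3,:3]=R.from_quat([x,y,z,w]).as_matrix(); M[:3,3]=o["eef_pos"]
    return c["intrinsics"],M@np.array(c["mount"])
def p2w(uv,z,KT):
    K,E=KT; uv=np.atleast_2d(np.array(uv,float)); z=np.broadcast_to(z,len(uv))
    d=np.c_[uv,np.ones(len(uv))]@np.linalg.inv(K).T@E[:3,:3].T
    return E[:3,3]+d*((z-E[2,3])/d[:,2])[:,None]
def w2p(P,KT):
    K,E=KT; p=(np.atleast_2d(P)-E[:3,3])@E[:3,:3]@np.array(K).T; return p[:,:2]/p[:,2:]
def lids(im,KT,z=0.028,rng=(20,34)):
    """yellow lid blobs (RGB image) -> (pixel, world centre, diameter mm)"""
    h=cv2.cvtColor(im,cv2.COLOR_RGB2HSV)
    m=cv2.inRange(h,(rng[0],140,60),(rng[1],255,255))
    m=cv2.morphologyEx(m,cv2.MORPH_CLOSE,np.ones((3,3)))
    out=[]
    for c in cv2.findContours(m,cv2.RETR_EXTERNAL,cv2.CHAIN_APPROX_NONE)[0]:
        if len(c)<25 or cv2.contourArea(cv2.convexHull(c))<80: continue
        w=p2w(cv2.convexHull(c)[:,0],z,KT)[:,:2]
        (x,y),r=cv2.minEnclosingCircle((w*1000).astype(np.float32))
        px=w2p([x/1000,y/1000,z],KT)[0]
        out.append((px.round().tolist(),round(x),round(y),round(2*r)))
    return out
def snap(n,name=None):
    o=bot.get_obs(); im=imaging.read_camera(n)
    if name: cv2.imwrite(f"pics/{name}.png",im[...,::-1])
    return im,T(n,o),o
E
python3 - <<'E'
from h import *
ims={n:cv2.imread(f"pics/a_{n}.png")[...,::-1].copy() for n in ["scene","side","wrist"]}
K={n:T(n) for n in ims}
for n in ims: print(n,lids(ims[n],K[n]))
mm=lambda a:(a[:,:2]*1000).round().tolist()
print("board w",mm(p2w([(170,63),(284,65),(283,228),(184,228)],0.016,K["wrist"])))
print("roof w",mm(p2w([(183,63),(262,63),(262,143),(190,143)],0.052,K["wrist"])))
print("foot w",mm(p2w([(228,281),(294,303),(272,360),(206,341)],0.012,K["wrist"])))
print("tube rim scene",mm(p2w([(215,217)],0.194,K["scene"])),"side",mm(p2w([(354,220)],0.194,K["side"])))
print("tube rim wrist z.. foot side",mm(p2w([(326,262),(363,258),(372,289),(332,292)],0.012,K["side"])))
print("stick scene",mm(p2w([(417,260),(494,272)],0.029,K["scene"])),"side",mm(p2w([(182,151),(190,187)],0.029,K["side"])))
print("basket rim side",mm(p2w([(151,147),(209,137),(225,190),(165,203)],0.045,K["side"])))
print("basket rim scene",mm(p2w([(413,235),(512,248),(505,293),(400,273)],0.045,K["scene"])))
print("spoons side",mm(p2w([(164,166),(171,193),(205,160),(213,185)],0.01,K["side"])))
print("glass1/2 rim side",mm(p2w([(338,178),(382,340)],0.1,K["side"])),"scene",mm(p2w([(301,302),(153,217)],0.1,K["scene"])))
h=cv2.cvtColor(ims["wrist"],cv2.COLOR_RGB2HSV)
for u,v in [(70,65),(90,208),(200,200),(190,228-30),(250,290)]: print((u,v),h[v,u])
E
```

```text
scene [([352.0, 255.0], 471, 91, 53), ([326.0, 244.0], 442, 15, 61), ([297.0, 241.0], 457, -64, 63), ([329.0, 125.0], -484, -203, 281)]
side [([258.0, 282.0], 423, -153, 60), ([253.0, 254.0], 448, -65, 60), ([235.0, 236.0], 433, 14, 62), ([233.0, 216.0], 458, 90, 62)]
wrist [([246.0, 337.0], 630, -221, 56), ([84.0, 291.0], 425, -149, 62), ([90.0, 228.0], 450, -61, 60), ([62.0, 163.0], 434, 18, 60), ([71.0, 91.0], 460, 92, 60)]
board w [[561.0, 120.0], [680.0, 118.0], [680.0, -66.0], [558.0, -66.0]]
roof w [[585.0, 116.0], [659.0, 116.0], [658.0, 42.0], [585.0, 42.0]]
foot w [[607.0, -144.0], [695.0, -178.0], [665.0, -277.0], [571.0, -243.0]]
tube rim scene [[651.0, -203.0]] side [[627.0, -219.0]]
tube rim wrist z.. foot side [[603.0, -157.0], [692.0, -187.0], [656.0, -279.0], [568.0, -245.0]]
stick scene [[441.0, 255.0], [431.0, 441.0]] side [[429.0, 444.0], [393.0, 259.0]]
basket rim side [[344.0, 487.0], [525.0, 457.0], [472.0, 181.0], [306.0, 204.0]]
basket rim scene [[350.0, 236.0], [331.0, 488.0], [527.0, 454.0], [529.0, 219.0]]
spoons side [[360.0, 420.0], [341.0, 282.0], [484.0, 391.0], [462.0, 261.0]]
glass1/2 rim side [[741.0, 24.0], [553.0, -448.0]] scene [[759.0, 36.0], [568.0, -437.0]]
(70, 65) [ 28 211 243]
(90, 208) [ 20 221 156]
(200, 200) [ 16 150 163]
(190, 198) [ 15 148 162]
(250, 290) [ 13 177  92]
```

Request:
move_arm --commands '[[[0.036,-0.0255,0,0,0,0,0.0854],[0.036,-0.0255,0,0,0,0,0.0854],[0.036,-0.0255,0,0,0,0,0.0854],[0.036,-0.0255,0,0,0,0,0.0854],[0.036,-0.0255,0,0,0,0,0.0854],[0.036,-0.0255,0,0,0,0,0.0854],[0.036,-0.0255,0,0,0,0,0.0854],[0.036,-0.0255,0,0,0,0,0.0854],[0.036,-0.0255,0,0,0,0,0.0854],[0.036,-0.0255,0,0,0,0,0.0854],[0,0,0,0,0,0,0.0854],[0,0,0,0,0,0,0.0854]]]'

```text
t: 1.65
eef_pos: [0.4203, 0.3594, 0.2311]
tool_rot: [0.0, 0.707, 0.707, -0.0]
contact_force: [1.0, 0.7, 0.1]
gripper_width: 1.002
grasp_force: 0.0
```

```bash
python3 - <<'E'
from h import *
im,KT,o=snap("wrist","b_wrist"); print(o["t"],np.round(o["eef_pos"],4),np.round(o["tool_rot"],4))
np.savez("b.npz",K=KT[0],E=KT[1])
h=cv2.cvtColor(im,cv2.COLOR_RGB2HSV); m=cv2.inRange(h,(8,60,80),(30,255,255))
for c in cv2.findContours(m,cv2.RETR_EXTERNAL,cv2.CHAIN_APPROX_NONE)[0]:
    if cv2.contourArea(c)<1500: continue
    print(cv2.boundingRect(c)); b=cv2.boxPoints(cv2.minAreaRect(c)); print(b.round(), (p2w(b,.029,KT)*1000).round(1)[:,:2].tolist())
    w=p2w(c[:,0],.029,KT)[:,:2]*1000; print(cv2.minAreaRect(w.astype(np.float32)))
E
```

```text
1.65 [0.4203 0.3594 0.2311] [ 3.000e-04  7.072e-01  7.071e-01 -3.000e-04]
(247, 153, 34, 107)
[[246. 259.]
 [260. 150.]
 [281. 153.]
 [267. 261.]] [[380.1, 257.7], [399.8, 390.6], [422.8, 387.7], [406.0, 253.9]]
((401.68182373046875, 322.61712646484375), (134.7826690673828, 23.70063591003418), 81.71665954589844)
```

View pics/b_wrist.png

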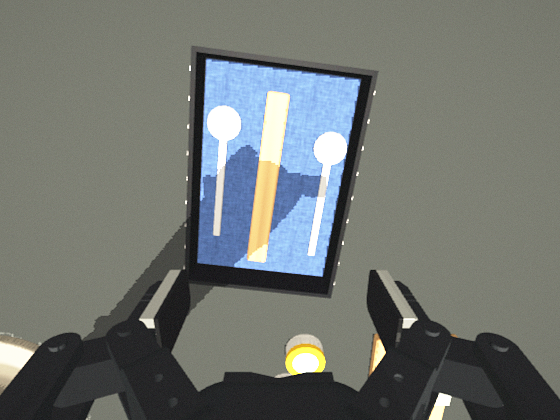

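Wrist view: the stick runs from (280,93) down to (257,262), turned slightly. The spoons are clear of it by about 45 px on each side.

```bash
python3 - <<'E'
from h import *
d=np.load("b.npz"); KT=(d["K"],d["E"])
P=p2w([(268,92),(291,94.5),(247.5,261),(267.5,263)],.029,KT)*1000; print(P.round(1)[:,:2])
a=P[:2].mean(0);b=P[2:].mean(0); print("len",np.linalg.norm(a-b),"c",(a+b)/2,"yaw from +y",np.degrees(np.arctan2(-(a-b)[0],(a-b)[1])))
u=(a-b)/np.linalg.norm(a-b); print("grip 40 back",(a+b)/2+40*u)
print("spoons",(p2w([(224,123),(217,234),(330,149),(312,255)],.01,KT)*1000).round()[:,:2].tolist())
B=p2w([(193,48),(376,72),(332,296),(187,283)],.045,KT)*1000; print("basket",B.round()[:,:2].tolist(),B.mean(0))
E
```

```text
[[409.5 450.6]
 [433.2 448.1]
 [382.  254.5]
 [406.7 251.7]]
len 198.09809558381875 c [407.82012693 351.22842055  29.        ] yaw from +y -7.835455734570338
grip 40 back [413.27327254 390.85496724  29.        ]
spoons [[359.0, 418.0], [343.0, 282.0], [480.0, 389.0], [464.0, 253.0]]
basket [[340.0, 489.0], [514.0, 468.0], [486.0, 215.0], [310.0, 233.0]] [412.38403756 351.45758292  45.        ]
```

Request:
move_arm --commands '[[[0.0316,-0.007,0,0,0,0,0.055],[0,0,0,0,0,7.8,0.055],[0,0,0.05,0,0,0,0.055],[0,0,0.05,0,0,0,0.055],[0,0,0.05,0,0,0,0.055],[0,0,0.04,0,0,0,0.055],[0,0,0.02,0,0,0,0.055],[0,0,0.011,0,0,0,0.055],[0,0,0,0,0,0,0.055],[0,0,0,0,0,0,0.055],[0,0,0,0,0,0,0.02],[0,0,0,0,0,0,0.02],[0,0,0,0,0,0,0.02],[0,0,0,0,0,0,0.02],[0,0,0,0,0,0,0.02]]]' --squeeze 50

```text
t: 3.58
eef_pos: [0.4135, 0.3922, 0.0113]
tool_rot: [-0.0, 0.754, 0.657, 0.001]
contact_force: [-0.3, -0.9, 6.6]
gripper_width: 0.263
grasp_force: 50.7
```

Request:
move_arm --commands '[[[0,0,-0.02,0,0,0,0.02],[0,0,-0.05,0,0,0,0.02],[0,0,-0.05,0,0,0,0.02],[0,0,0,0,0,-7.8,0.02],[-0.02,0.0415,0,0,0,0,0.02],[-0.02,0.0415,0,0,0,0,0.02],[-0.02,0.0415,0,0,0,0,0.02],[-0.02,0.0415,0,0,0,0,0.02],[-0.02,0.0415,0,0,0,0,0.02],[0,0,0.035,0,0,0,0.02],[0,0,0.035,0,0,0,0.02],[0,0,0.02,0,0,0,0.02],[0,0,0.015,0,0,0,0.02],[0,0,0,0,0,0,0.02],[0,0,0,0,0,0,0.02],[0,0,0,0,0,0,0.02]]]'

```text
t: 5.58
eef_pos: [0.6213, 0.2921, 0.0266]
tool_rot: [0.0, 0.707, 0.707, 0.001]
contact_force: [0.1, -0.3, -0.9]
gripper_width: 0.268
grasp_force: 49.8
```

```bash
python3 - <<'E'
from h import *
a,KT,o=snap("scene"); b,KS,_=snap("side"); print(o["t"],np.round(o["eef_pos"],4),np.round(o["tool_rot"],4))
A=cv2.resize(a[200:350,250:510],None,fx=3,fy=3,interpolation=cv2.INTER_CUBIC)[:,:780]
B=cv2.resize(b[100:250,200:400],None,fx=3,fy=3,interpolation=cv2.INTER_CUBIC)
cv2.imwrite("pics/c1.png",A[...,::-1]); cv2.imwrite("pics/c2.png",B[...,::-1])
E
```

```text
5.575 [0.6213 0.2921 0.0266] [3.000e-04 7.071e-01 7.071e-01 1.000e-03]
```

View pics/c1.png

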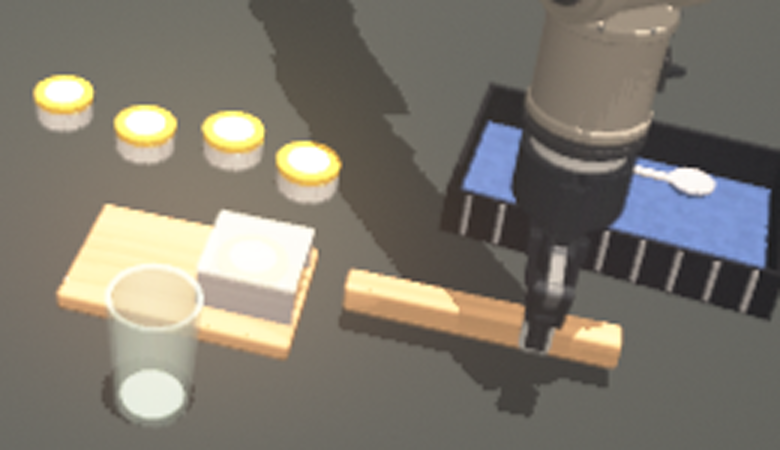

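The crop shows the stick held level, lined up with the sleeve entry, tip at about (348,285) and rear end at (618,340). I will check its height against the predicted projection.

```bash
python3 - <<'E'
from h import *
KT=T("scene")
for x,y,z in [(.609,.152,.0443),(.633,.152,.0443),(.633,.152,.0203),(.609,.352,.0443),(.633,.352,.0443),(.633,.352,.0203)]:
    print((x,y,z),((w2p([x,y,z],KT)[0]-[250,200])*3).round())
E
```

```text
(0.609, 0.152, 0.0443) [352. 265.]
(0.633, 0.152, 0.0443) [346. 285.]
(0.633, 0.152, 0.0203) [343. 308.]
(0.609, 0.352, 0.0443) [624. 322.]
(0.633, 0.352, 0.0443) [625. 344.]
(0.633, 0.352, 0.0203) [618. 368.]
```

View pics/c2.png

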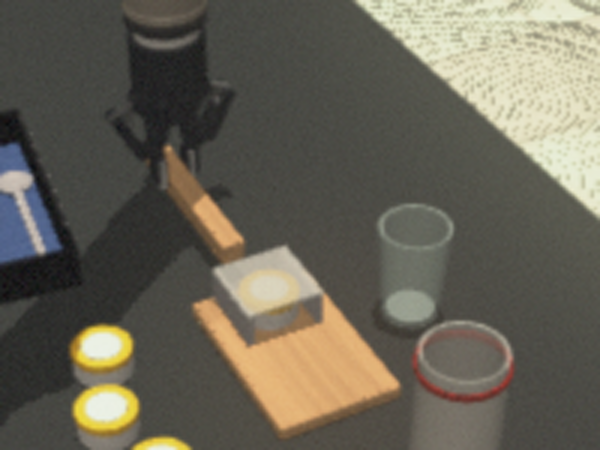

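The stick lines up with the entry and its tip is level, about 1 mm low. I will raise it 1 mm and push.

Request:
move_arm --commands '[[[0,0,-0.001,0,0,0,0.02],[-0.015,0,0,0,0,0,0.02],[-0.015,0,0,0,0,0,0.02],[-0.01,0,0,0,0,0,0.02],[-0.008,0,0,0,0,0,0.02],[-0.008,0,0,0,0,0,0.02],[-0.008,0,0,0,0,0,0.02],[-0.008,0,0,0,0,0,0.02],[-0.008,0,0,0,0,0,0.02],[-0.008,0,0,0,0,0,0.02],[-0.008,0,0,0,0,0,0.02],[-0.008,0,0,0,0,0,0.02],[-0.008,0,0,0,0,0,0.02],[-0.008,0,0,0,0,0,0.02],[-0.008,0,0,0,0,0,0.02],[-0.008,0,0,0,0,0,0.02],[-0.005,0,0,0,0,0,0.02],[-0.003,0,0,0,0,0,0.02],[0,0,0,0,0,0,0.02],[0,0,0,0,0,0,0.02]]]'

```text
t: 8.18
eef_pos: [0.6205, 0.1479, 0.0263]
tool_rot: [-0.0, 0.707, 0.707, 0.0]
contact_force: [-0.5, -0.5, -1.0]
gripper_width: 0.272
grasp_force: 49.8
```

```bash
python3 - <<'E'
from h import *
for n in ["scene","side"]:
    im,KT,o=snap(n,"d_"+n); print(o["t"],[l for l in lids(im,KT,.028)],"|z44:",lids(im,KT,.044))
E
```

```text
8.175 [([293.0, 280.0], 618, -24, 51), ([350.0, 254.0], 470, 85, 59), ([327.0, 243.0], 440, 16, 63), ([329.0, 125.0], -484, -203, 281)] |z44: [([293.0, 280.0], 636, -19, 50), ([350.0, 254.0], 492, 88, 58), ([327.0, 243.0], 462, 21, 62), ([329.0, 125.0], -440, -193, 275)]
8.225 [([258.0, 282.0], 423, -152, 60), ([253.0, 254.0], 449, -65, 61), ([235.0, 236.0], 432, 15, 59), ([306.0, 218.0], 629, -7, 62), ([234.0, 215.0], 460, 89, 62)] |z44: [([258.0, 282.0], 418, -165, 59), ([253.0, 254.0], 444, -79, 60), ([235.0, 236.0], 427, 0, 58), ([306.0, 218.0], 620, -22, 61), ([234.0, 215.0], 455, 72, 60)]
```

The tin is out on the landing at about (0.620, -0.020). Now I will return the stick.

Request:
move_arm --commands '[[[0.03,0,0,0,0,0,0.02],[0.04,0,0,0,0,0,0.02],[0.04,0,0,0,0,0,0.02],[0.035,0,0,0,0,0,0.02],[0,0,-0.0525,0,0,0,0.02],[0,0,-0.0525,0,0,0,0.02],[0.02,-0.0415,0,0,0,0,0.02],[0.02,-0.0415,0,0,0,0,0.02],[0.02,-0.0415,0,0,0,0,0.02],[0.02,-0.0415,0,0,0,0,0.02],[0.019,-0.0415,0,0,0,0,0.02],[0,0,0,0,0,7.8,0.02],[0,0,0,0,0,0,0.02],[0,0,0.05,0,0,0,0.02],[0,0,0.04,0,0,0,0.02],[0,0,0.015,0,0,0,0.02],[0,0,0.011,0,0,0,0.02],[0,0,0,0,0,0,0.02],[0,0,0,0,0,0,0.02]]]'

```text
t: 10.65
eef_pos: [0.4138, 0.3923, 0.0165]
tool_rot: [-0.0, 0.754, 0.657, 0.001]
contact_force: [0.2, -0.3, -0.4]
gripper_width: 0.268
grasp_force: 49.8
```

Request:
move_arm --commands '[[[0,0,0.0035,0,0,0,0.02],[0,0,0,0,0,0,0.02],[0,0,0,0,0,0,0.055],[0,0,0,0,0,0,0.055],[0,0,0,0,0,0,0.055],[0,0,-0.02,0,0,0,0.055],[0,0,-0.05,0,0,0,0.055],[0,0,-0.06,0,0,0,0.055],[0,0,-0.06,0,0,0,0.07],[0,0,-0.03,0,0,-7.8,0.07],[-0.048,0.0162,0,0,0,0,0.07],[-0.048,0.0162,0,0,0,0,0.07],[-0.048,0.0162,0,0,0,0,0.07],[-0.048,0.0162,0,0,0,0,0.07],[-0.048,0.0162,0,0,0,0,0.07],[-0.048,0.0162,0,0,0,0,0.07],[-0.048,0.0162,0,0,0,0,0.07],[-0.048,0.0162,0,0,0,0,0.07],[-0.048,0.0162,0,0,0,0,0.07],[0,0,0,0,0,0,0.07]]]'

```text
t: 13.15
eef_pos: [0.5592, -0.0455, 0.2318]
tool_rot: [0.001, 0.71, 0.704, -0.001]
contact_force: [-0.5, 0.4, 0.2]
gripper_width: 0.824
grasp_force: 0.0
```

```bash
python3 - <<'E'
from h import *
im,KT,o=snap("wrist","e_wrist"); print(o["t"],np.round(o["eef_pos"],4))
print("z28",lids(im,KT,.028)); print("z40",lids(im,KT,.040)); print("z44",lids(im,KT,.044))
s,KS,_=snap("scene"); print(lids(s,KS))
b,KS,_=snap("side"); print(lids(b,KS))
C=np.hstack([cv2.resize(b[120:220,140:240],(400,400)),cv2.resize(s[220:320,390:530],(400,400))[:, :400]])
cv2.imwrite("pics/e2.png",C[...,::-1])
E
```

```text
13.15 [ 0.5592 -0.0455  0.2318]
z28 [([336.0, 307.0], 633, -221, 56), ([170.0, 260.0], 424, -150, 60), ([182.0, 192.0], 449, -62, 58), ([334.0, 159.0], 622, -24, 59), ([159.0, 120.0], 433, 18, 58), ([176.0, 43.0], 459, 92, 57)]
z40 [([336.0, 307.0], 630, -212, 54), ([170.0, 260.0], 429, -143, 58), ([182.0, 192.0], 453, -58, 56), ([334.0, 159.0], 619, -22, 57), ([159.0, 120.0], 437, 19, 56), ([176.0, 43.0], 462, 90, 55)]
z44 [([336.0, 307.0], 630, -209, 53), ([170.0, 260.0], 430, -141, 58), ([182.0, 192.0], 454, -57, 56), ([334.0, 159.0], 619, -21, 57), ([159.0, 120.0], 439, 19, 55), ([176.0, 43.0], 463, 89, 54)]
[([293.0, 279.0], 613, -27, 56), ([352.0, 255.0], 471, 91, 53), ([297.0, 241.0], 457, -64, 63), ([329.0, 125.0], -484, -203, 281)]
[([258.0, 282.0], 422, -152, 61), ([253.0, 254.0], 448, -64, 60), ([235.0, 236.0], 433, 15, 61), ([306.0, 218.0], 629, -7, 62), ([233.0, 216.0], 458, 90, 62)]
```

View pics/e_wrist.png

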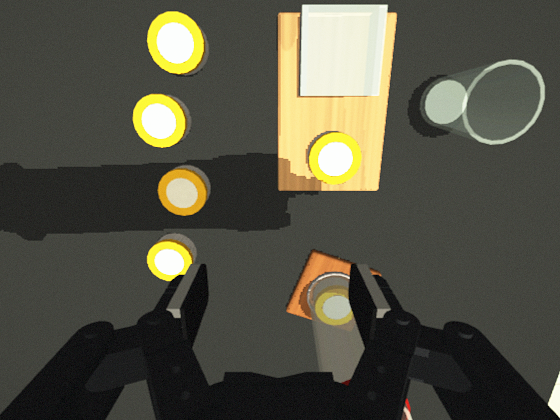

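View pics/e2.png

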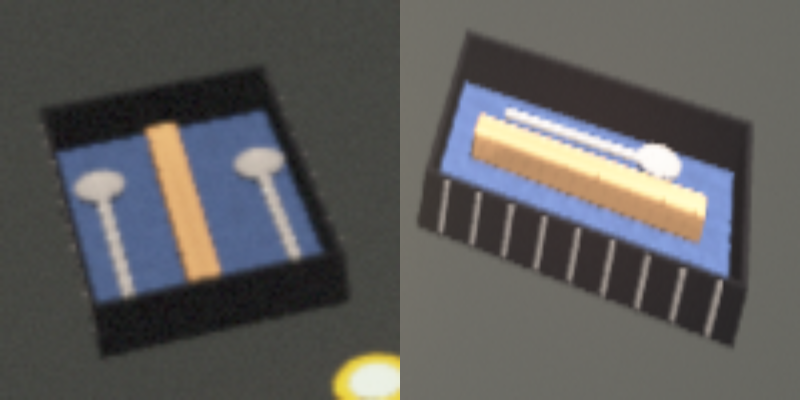

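The basket views show the stick lying between the two spoons. The wrist view shows the freed tin at (334,159) on the landing and the four loose tins at u≈160–182. Next is a close look at the tube rim.

Request:
move_arm --commands '[[[-0.042,0.0177,-0.0075,0,0,0,0.07],[-0.042,0.0177,-0.0075,0,0,0,0.07],[-0.042,0.0177,-0.0075,0,0,0,0.07],[-0.042,0.0177,-0.0075,0,0,0,0.07],[0,0,0,0,0,0,0.07],[0,0,0,0,0,0,0.07]]]'

```text
t: 14.05
eef_pos: [0.6297, -0.206, 0.2613]
tool_rot: [-0.001, 0.706, 0.708, 0.0]
contact_force: [0.5, 1.2, -1.0]
gripper_width: 0.817
grasp_force: 0.0
```

```bash
python3 - <<'E'
from h import *
im,KT,o=snap("wrist","f_wrist"); print(o["t"],np.round(o["eef_pos"],4),np.round(o["tool_rot"],4))
h=cv2.cvtColor(im,cv2.COLOR_RGB2HSV); m=cv2.inRange(h,(0,150,60),(7,255,255))|cv2.inRange(h,(172,150,60),(180,255,255))
pts=cv2.findNonZero(m); print(len(pts),cv2.boundingRect(pts))
w=p2w(pts[:,0],.18,KT)[:,:2]*1000
hull=cv2.convexHull(w.astype(np.float32)); print(cv2.minEnclosingCircle(hull)); print(cv2.fitEllipse(hull))
print("lid40",lids(im,KT,.04))
E
```

```text
14.05 [ 0.6297 -0.206   0.2613] [-8.000e-04  7.063e-01  7.080e-01  3.000e-04]
543 (234, 178, 95, 84)
((631.4367065429688, -211.5069122314453), 36.40781784057617)
((631.3958129882812, -211.62246704101562), (72.06047058105469, 72.43521881103516), 129.01658630371094)
lid40 [([280.0, 194.0], 632, -230, 40), ([272.0, 171.0], 622, -202, 42), ([102.0, 126.0], 431, -150, 57), ([111.0, 41.0], 455, -64, 57), ([268.0, 1.0], 619, -28, 55)]
```

View pics/f_wrist.png

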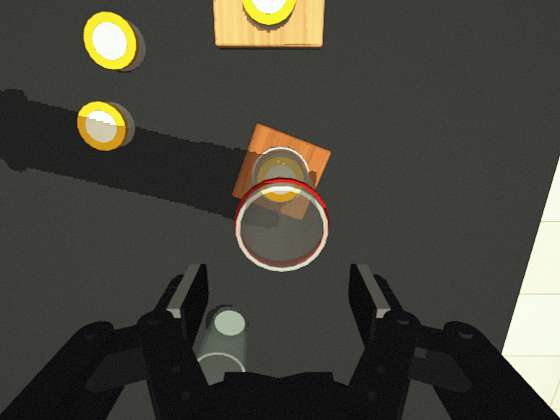

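Wrist view: the tube rim circle is centred at about (281,227) px, which puts the axis near (0.631, -0.211). Next I will go above the freed tin.

Request:
move_arm --commands '[[[0.045,-0.0024,0,0,0,0,0.075],[0.045,-0.0024,0,0,0,0,0.075],[0.045,-0.0024,0.02,0,0,0,0.075],[0.045,-0.0024,0.06,0,0,0,0.075],[0,0,0.05,0,0,0,0.075],[0,0,0,0,0,0,0.075],[0,0,0,0,0,0,0.075]]]'

```text
t: 14.98
eef_pos: [0.6213, -0.0358, 0.1437]
tool_rot: [0.001, 0.707, 0.707, 0.001]
contact_force: [0.3, -0.1, 0.7]
gripper_width: 0.877
grasp_force: 0.0
```

```bash
cat >> h.py <<'E'
def go(zl,near,rng=(20,34)):
    """wrist look: offset, in tool axes (mm), from TCP to the lid nearest 'near'"""
    im,KT,o=snap("wrist"); L=lids(im,KT,zl,rng)
    b=min(L,key=lambda l:np.hypot(l[1]-near[0],l[2]-near[1]))
    w,x,y,z=o["tool_rot"]; p=np.array(o["eef_pos"])*1000
    d=R.from_quat([x,y,z,w]).inv().apply(np.array([b[1],b[2],zl*1000])-p)
    print("t",round(o["t"],2),"tcp",p.round(1),"rot",np.round(o["tool_rot"],3),"lid",b,"tool shift",d.round(1)); return im,KT,o
E
python3 - <<'E'
from h import *
d=cv2.imread("pics/f_wrist.png")[...,::-1]
# rim circle at z=.194 from wrist picture f
K=imaging.calibration("wrist"); M=np.eye(4); M[:3,:3]=R.from_quat([.7063,.708,.0003,-.0008]).as_matrix(); M[:3,3]=[.6297,-.206,.2613]
KT=(K["intrinsics"],M@np.array(K["mount"]))
hsv=cv2.cvtColor(d.copy(),cv2.COLOR_RGB2HSV); m=cv2.inRange(hsv,(0,0,165),(180,70,255)); m[:175]=0;m[275:]=0;m[:,:225]=0;m[:,340:]=0
p=cv2.findNonZero(m); w=(p2w(p[:,0],.194,KT)[:,:2]*1000).astype(np.float32); print(len(p),cv2.minEnclosingCircle(cv2.convexHull(w)),cv2.fitEllipse(cv2.convexHull(w)))
go(.044,(620,-21))
E
```

```text
981 ((631.6778564453125, -211.1922149658203), 33.76485061645508) ((631.5028686523438, -211.45672607421875), (66.31312561035156, 66.85507202148438), 14.393000602722168)
t 14.97 tcp [621.3 -35.8 143.7] rot [0.001 0.707 0.707 0.001] lid ([275.0, 191.0], 619, -21, 56) tool shift [14.8 -2.5 99.7]
```

Request:
move_arm --commands '[[[0.0148,-0.0025,0,0,0,0,0.075],[0,0,0.04,0,0,0,0.075],[0,0,0.04,0,0,0,0.075],[0,0,0.025,0,0,0,0.075],[0,0,0.0105,0,0,0,0.075],[0,0,0,0,0,0,0.075],[0,0,0,0,0,0,0.075],[0,0,0,0,0,0,0.05],[0,0,0,0,0,0,0.05],[0,0,0,0,0,0,0.05],[0,0,0,0,0,0,0.05],[0,0,0,0,0,0,0.05]]]' --squeeze 30

```text
t: 16.52
eef_pos: [0.6188, -0.0211, 0.0277]
tool_rot: [0.001, 0.707, 0.707, 0.001]
contact_force: [-0.6, 0.2, 5.5]
gripper_width: 0.644
grasp_force: 30.9
```

Request:
move_arm --commands '[[[0,0,-0.02,0,0,0,0.05],[0,0,-0.05,0,0,0,0.05],[0,0,-0.05,0,0,0,0.05],[0,0,-0.05,0,0,0,0.05],[0,0,-0.038,0,0,0,0.05],[-0.03,0.002,0,0,0,0,0.05],[-0.04,0.003,0,0,0,0,0.05],[-0.04,0.003,0,0,0,0,0.05],[-0.04,0.003,0,0,0,0,0.05],[-0.03,0.0015,0,0,0,0,0.05],[-0.01,0,0,0,0,0,0.05],[0,0,0,0,0,0,0.05],[0,0,0,0,0,0,0.05]]]'

```text
t: 18.15
eef_pos: [0.6307, -0.2089, 0.2346]
tool_rot: [-0.0, 0.706, 0.708, 0.001]
contact_force: [0.4, -0.1, -0.7]
gripper_width: 0.64
grasp_force: 32.2
```

```bash
python3 - <<'E'
from h import *
o=bot.get_obs(); z=o["eef_pos"][2]
im,KT,o=go(z+.016,(o["eef_pos"][0]*1000,o["eef_pos"][1]*1000),(15,34))
cv2.imwrite("pics/g.png",im[...,::-1])
E
```

```text
t 18.15 tcp [ 630.7 -208.9  234.6] rot [-0.     0.706  0.708  0.001] lid ([278.0, 288.0], 630, -208, 59) tool shift [  0.9  -0.7 -16. ]
```

View pics/g.png

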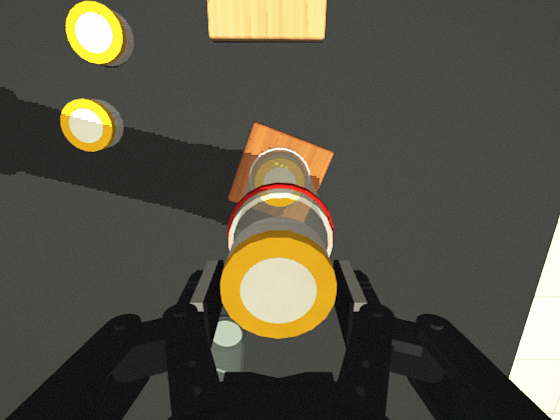

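Wrist view: the tin is held level at (278,288), with the tube mouth (ring centre about (281,235)) just under it.

Request:
move_arm --commands '[[[-0.0031,0.0011,0,0,0,0,0.05],[0,0,0,0,0,0,0.05],[0,0,0.012,0,0,0,0.05],[0,0,0.012,0,0,0,0.05],[0,0,0.004,0,0,0,0.05],[0,0,0.004,0,0,0,0.05],[0,0,0.004,0,0,0,0.05],[0,0,0.004,0,0,0,0.05],[0,0,0,0,0,0,0.05]]]'

```text
t: 19.32
eef_pos: [0.6324, -0.2122, 0.1941]
tool_rot: [-0.0, 0.707, 0.708, 0.001]
contact_force: [2.6, 6.2, -0.2]
gripper_width: 0.64
grasp_force: 35.3
```

Request:
move_arm --commands '[[[0.0007,0.0003,0,0,0,0,0.05],[0,0,0,0,0,0,0.075],[0,0,0,0,0,0,0.075],[0,0,0,0,0,0,0.075],[0,0,-0.02,0,0,0,0.075],[0,0,-0.04,0,0,0,0.075],[0.01,-0.03,0,0,0,0,0.075],[0.012,-0.045,0,0,0,0,0.075],[0.013,-0.045,0,0,0,0,0.075],[0.013,-0.045,0.02,0,0,0,0.075],[0.012,-0.04,0.05,0,0,0,0.075],[0,0,0.04,0,0,0,0.075],[0,0,0,0,0,0,0.075],[0,0,0,0,0,0,0.075]]]'

```text
t: 21.08
eef_pos: [0.4303, -0.1546, 0.1483]
tool_rot: [0.001, 0.707, 0.707, 0.001]
contact_force: [0.9, -0.4, 0.1]
gripper_width: 0.877
grasp_force: 0.0
```

```bash
python3 - <<'E'
from h import *
im,KT,o=go(.028,(424,-150),(15,34))
b,KS,_=snap("side"); print(lids(b,KS)); 
s,K2,_=snap("scene")
C=np.hstack([cv2.resize(b[180:310,310:400],(390,563)),cv2.resize(s[190:300,180:256],(390,563))])
cv2.imwrite("pics/h1.png",C[...,::-1])
E
```

```text
t 21.07 tcp [ 430.3 -154.6  148.3] rot [0.001 0.707 0.707 0.001] lid ([269.0, 197.0], 422, -151, 57) tool shift [  3.7  -8.7 120.3]
[([258.0, 282.0], 423, -153, 60), ([253.0, 254.0], 448, -64, 60)]
```

View pics/h1.png

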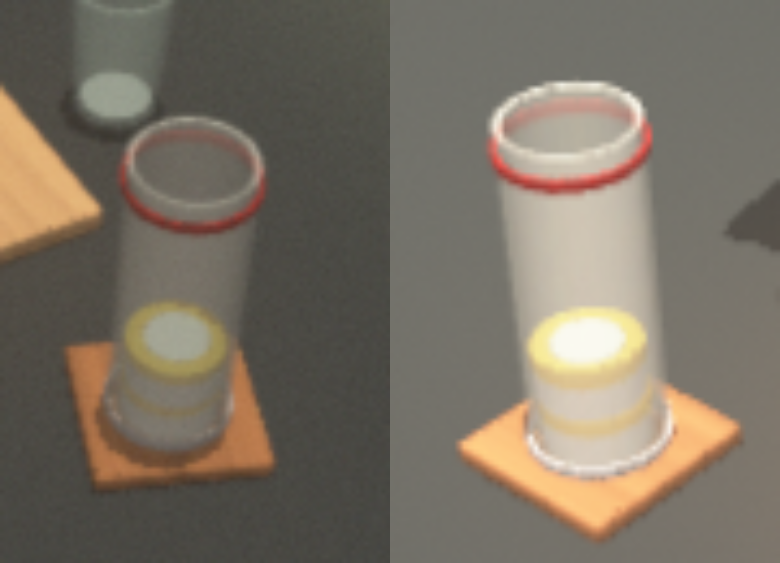

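The crops show two tins seated in the tube. Next is the tin at (0.422, -0.151).

Request:
move_arm --commands '[[[0.0037,-0.0087,0,0,0,0,0.075],[0,0,0.04,0,0,0,0.075],[0,0,0.045,0,0,0,0.075],[0,0,0.035,0,0,0,0.075],[0,0,0.0163,0,0,0,0.075],[0,0,0,0,0,0,0.075],[0,0,0,0,0,0,0.05],[0,0,0,0,0,0,0.05],[0,0,0,0,0,0,0.05],[0,0,0,0,0,0,0.05],[0,0,-0.03,0,0,0,0.05],[0,0,-0.05,0,0,0,0.05],[0,0,-0.05,0,0,0,0.05],[-0.008,0.03,-0.043,0,0,0,0.05],[-0.01,0.04,-0.04,0,0,0,0.05],[-0.012,0.045,-0.012,0,0,0,0.05],[-0.012,0.045,0,0,0,0,0.05],[-0.01,0.035,0,0,0,0,0.05],[-0.0075,0.0154,0,0,0,0,0.05],[0,0,0,0,0,0,0.05]]]'

```text
t: 23.72
eef_pos: [0.6305, -0.2102, 0.2351]
tool_rot: [0.0, 0.707, 0.707, -0.0]
contact_force: [-0.4, 0.1, -1.1]
gripper_width: 0.638
grasp_force: 32.5
```

Request:
move_arm --commands '[[[0,0,0,0,0,0,0.05],[0,0,0,0,0,0,0.05]]]'

```text
t: 23.98
eef_pos: [0.6294, -0.2095, 0.2354]
tool_rot: [-0.0, 0.707, 0.707, 0.0]
contact_force: [0.1, -0.1, -0.4]
gripper_width: 0.644
grasp_force: 32.5
```

```bash
python3 - <<'E'
from h import *
o=bot.get_obs(); z=o["eef_pos"][2]
go(z+.016,(o["eef_pos"][0]*1000,o["eef_pos"][1]*1000),(15,34))
E
```

```text
t 23.98 tcp [ 629.4 -209.5  235.4] rot [-0.     0.707  0.707  0.   ] lid ([278.0, 289.0], 629, -209, 59) tool shift [  0.5  -0.4 -16. ]
```

Request:
move_arm --commands '[[[-0.0017,0.0029,0,0,0,0,0.05],[0,0,0,0,0,0,0.05],[0,0,0.012,0,0,0,0.05],[0,0,0.012,0,0,0,0.05],[0,0,0.005,0,0,0,0.05],[0,0,0.004,0,0,0,0.05],[0,0,0.004,0,0,0,0.05],[0,0,0.004,0,0,0,0.05],[0,0,0,0,0,0,0.05]]]'

```text
t: 25.15
eef_pos: [0.6329, -0.2114, 0.1938]
tool_rot: [-0.0, 0.707, 0.707, -0.0]
contact_force: [-0.1, -0.4, -0.5]
gripper_width: 0.641
grasp_force: 32.5
```

Request:
move_arm --commands '[[[0,0,0,0,0,0,0.075],[0,0,0,0,0,0,0.075],[0,0,0,0,0,0,0.075],[0,0,-0.02,0,0,0,0.075],[0,0,-0.04,0,0,0,0.075],[0.02,-0.025,0,0,0,0,0.075],[0.032,-0.04,0,0,0,0,0.075],[0.032,-0.04,0,0,0,0,0.075],[0.032,-0.04,0.02,0,0,0,0.075],[0.025,-0.036,0.05,0,0,0,0.075],[0,0,0.04,0,0,0,0.075],[0,0,0,0,0,0,0.075],[0,0,0,0,0,0,0.075]]]'

```text
t: 26.78
eef_pos: [0.4561, -0.0725, 0.149]
tool_rot: [0.001, 0.707, 0.707, 0.001]
contact_force: [-0.2, -0.4, -0.3]
gripper_width: 0.874
grasp_force: 0.0
```

```bash
python3 - <<'E'
from h import *
go(.028,(449,-63),(15,34))
b,KS,_=snap("side"); print(lids(b,KS)); print(lids(b,KS,.096,(20,30)))
s,KS,_=snap("scene"); print(lids(s,KS))
E
```

```text
t 26.77 tcp [456.1 -72.5 149. ] rot [0.001 0.707 0.707 0.001] lid ([268.0, 189.0], 447, -62, 57) tool shift [ 10.5  -9.4 121. ]
[([253.0, 254.0], 449, -65, 61), ([235.0, 236.0], 433, 14, 62), ([231.0, 217.0], 451, 88, 57)]
[([253.0, 254.0], 426, -125, 56), ([235.0, 236.0], 411, -52, 57), ([231.0, 217.0], 428, 16, 53)]
[([352.0, 255.0], 471, 91, 53), ([298.0, 241.0], 456, -63, 64), ([328.0, 125.0], -483, -205, 281)]
```

Request:
move_arm --commands '[[[0.0105,-0.0094,0,0,0,0,0.075],[0,0,0.04,0,0,0,0.075],[0,0,0.045,0,0,0,0.075],[0,0,0.035,0,0,0,0.075],[0,0,0.017,0,0,0,0.075],[0,0,0,0,0,0,0.075],[0,0,0,0,0,0,0.05],[0,0,0,0,0,0,0.05],[0,0,0,0,0,0,0.05],[0,0,0,0,0,0,0.05],[0,0,-0.03,0,0,0,0.05],[0,0,-0.05,0,0,0,0.05],[0,0,-0.05,0,0,0,0.05],[-0.02,0.025,-0.043,0,0,0,0.05],[-0.026,0.033,-0.04,0,0,0,0.05],[-0.032,0.04,-0.012,0,0,0,0.05],[-0.032,0.04,0,0,0,0,0.05],[-0.025,0.031,0,0,0,0,0.05],[-0.014,0.017,0,0,0,0,0.05],[0,0,0,0,0,0,0.05]]]'

```text
t: 29.42
eef_pos: [0.6311, -0.2117, 0.2351]
tool_rot: [0.0, 0.708, 0.707, -0.0]
contact_force: [0.8, 0.8, -1.8]
gripper_width: 0.643
grasp_force: 32.4
```

Request:
move_arm --commands '[[[0,0,0,0,0,0,0.05],[0,0,0,0,0,0,0.05]]]'

```text
t: 29.68
eef_pos: [0.6302, -0.2096, 0.2354]
tool_rot: [-0.0, 0.707, 0.707, 0.0]
contact_force: [-0.3, 0.2, -1.0]
gripper_width: 0.639
grasp_force: 32.4
```

```bash
python3 - <<'E'
from h import *
o=bot.get_obs(); z=o["eef_pos"][2]
go(z+.016,(o["eef_pos"][0]*1000,o["eef_pos"][1]*1000),(15,34))
E
```

```text
t 29.68 tcp [ 630.2 -209.6  235.4] rot [-0.     0.707  0.707  0.   ] lid ([277.0, 289.0], 629, -209, 59) tool shift [  0.6  -1.2 -16. ]
```

Request:
move_arm --commands '[[[-0.0017,0.0025,0,0,0,0,0.05],[0,0,0,0,0,0,0.05],[0,0,0.012,0,0,0,0.05],[0,0,0.012,0,0,0,0.05],[0,0,0.005,0,0,0,0.05],[0,0,0.004,0,0,0,0.05],[0,0,0.004,0,0,0,0.05],[0,0,0.004,0,0,0,0.05],[0,0,0,0,0,0,0.05]]]'

```text
t: 30.85
eef_pos: [0.6332, -0.2122, 0.1938]
tool_rot: [-0.0, 0.707, 0.707, -0.0]
contact_force: [-0.0, -0.8, -0.7]
gripper_width: 0.641
grasp_force: 32.4
```

Request:
move_arm --commands '[[[0,0,0,0,0,0,0.075],[0,0,0,0,0,0,0.075],[0,0,0,0,0,0,0.075],[0,0,-0.02,0,0,0,0.075],[0,0,-0.04,0,0,0,0.075],[0.025,-0.022,0,0,0,0,0.075],[0.04,-0.035,0,0,0,0,0.075],[0.042,-0.037,0,0,0,0,0.075],[0.042,-0.037,0,0,0,0,0.075],[0.042,-0.037,0.02,0,0,0,0.075],[0.029,-0.024,0.05,0,0,0,0.075],[0,0,0.04,0,0,0,0.075],[0,0,0,0,0,0,0.075],[0,0,0,0,0,0,0.075]]]'

```text
t: 32.6
eef_pos: [0.4431, 0.0075, 0.146]
tool_rot: [0.001, 0.707, 0.707, 0.001]
contact_force: [-0.1, 0.8, 0.3]
gripper_width: 0.875
grasp_force: 0.0
```

```bash
python3 - <<'E'
from h import *
go(.028,(433,17),(15,34))
b,KS,_=snap("side"); print(lids(b,KS))
s,K2,_=snap("scene"); print(lids(s,K2))
C=np.hstack([cv2.resize(b[180:310,310:400],(390,563)),cv2.resize(s[190:300,180:256],(390,563))])
cv2.imwrite("pics/i1.png",C[...,::-1])
E
```

```text
t 32.6 tcp [443.1   7.5 146. ] rot [0.001 0.707 0.707 0.001] lid ([265.0, 190.0], 432, 18, 57) tool shift [ 10.4 -11.4 118. ]
[([235.0, 236.0], 433, 14, 62), ([233.0, 215.0], 459, 90, 62)]
[([353.0, 255.0], 470, 92, 57), ([328.0, 243.0], 440, 17, 63)]
```

View pics/i1.png

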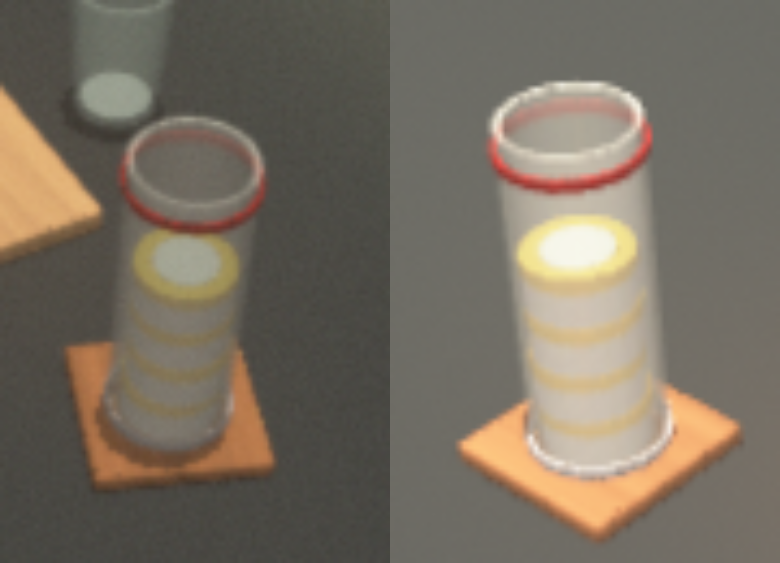

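The crops show four tins seated. Next is the tin at (0.432, 0.018).

Request:
move_arm --commands '[[[0.0104,-0.0114,0,0,0,0,0.075],[0,0,0.04,0,0,0,0.075],[0,0,0.045,0,0,0,0.075],[0,0,0.033,0,0,0,0.075],[0,0,0.016,0,0,0,0.075],[0,0,0,0,0,0,0.075],[0,0,0,0,0,0,0.05],[0,0,0,0,0,0,0.05],[0,0,0,0,0,0,0.05],[0,0,0,0,0,0,0.05],[0,0,-0.03,0,0,0,0.05],[0,0,-0.05,0,0,0,0.05],[0,0,-0.05,0,0,0,0.05],[-0.02,0.018,-0.043,0,0,0,0.05],[-0.032,0.028,-0.037,0,0,0,0.05],[-0.041,0.036,-0.013,0,0,0,0.05],[-0.044,0.038,0,0,0,0,0.05],[-0.044,0.038,0,0,0,0,0.05],[-0.032,0.029,0,0,0,0,0.05],[-0.016,0.0135,0,0,0,0,0.05]]]'

```text
t: 35.25
eef_pos: [0.6311, -0.2132, 0.2335]
tool_rot: [0.001, 0.708, 0.706, -0.0]
contact_force: [-0.7, -0.1, -0.6]
gripper_width: 0.64
grasp_force: 32.5
```

Request:
move_arm --commands '[[[0,0,0,0,0,0,0.05],[0,0,0,0,0,0,0.05],[0,0,0,0,0,0,0.05]]]'

```text
t: 35.62
eef_pos: [0.63, -0.2096, 0.2335]
tool_rot: [-0.0, 0.707, 0.708, 0.0]
contact_force: [-0.6, 0.4, -0.3]
gripper_width: 0.642
grasp_force: 32.5
```

```bash
python3 - <<'E'
from h import *
o=bot.get_obs(); z=o["eef_pos"][2]
go(z+.016,(o["eef_pos"][0]*1000,o["eef_pos"][1]*1000),(15,34))
E
```

```text
t 35.62 tcp [ 630.  -209.6  233.5] rot [-0.     0.707  0.708  0.   ] lid ([278.0, 289.0], 629, -209, 59) tool shift [  0.6  -1.  -16. ]
```

Request:
move_arm --commands '[[[-0.0017,0.0027,0,0,0,0,0.05],[0,0,0,0,0,0,0.05],[0,0,0.012,0,0,0,0.05],[0,0,0.01,0,0,0,0.05],[0,0,0.005,0,0,0,0.05],[0,0,0.004,0,0,0,0.05],[0,0,0.004,0,0,0,0.05],[0,0,0.004,0,0,0,0.05],[0,0,0,0,0,0,0.05]]]'

```text
t: 36.8
eef_pos: [0.633, -0.2124, 0.1938]
tool_rot: [-0.0, 0.707, 0.707, -0.0]
contact_force: [-0.3, 0.9, -0.5]
gripper_width: 0.643
grasp_force: 32.5
```

Request:
move_arm --commands '[[[0,0,0,0,0,0,0.075],[0,0,0,0,0,0,0.075],[0,0,0,0,0,0,0.075],[0,0,-0.02,0,0,0,0.075],[0,0,-0.04,0,0,0,0.075],[0.03,-0.016,0,0,0,0,0.075],[0.048,-0.027,0,0,0,0,0.075],[0.048,-0.028,0,0,0,0,0.075],[0.048,-0.028,0,0,0,0,0.075],[0.048,-0.028,0,0,0,0,0.075],[0.048,-0.028,0.02,0,0,0,0.075],[0.024,-0.012,0.05,0,0,0,0.075],[0,0,0.04,0,0,0,0.075],[0,0,0,0,0,0,0.075],[0,0,0,0,0,0,0.075]]]'

```text
t: 38.67
eef_pos: [0.4677, 0.0814, 0.1461]
tool_rot: [0.001, 0.707, 0.707, 0.001]
contact_force: [0.4, 0.0, 1.2]
gripper_width: 0.88
grasp_force: 0.0
```

```bash
python3 - <<'E'
from h import *
go(.028,(459,91),(15,34))
b,KS,_=snap("side"); print(lids(b,KS))
E
```

```text
t 38.67 tcp [467.7  81.4 146.1] rot [0.001 0.707 0.707 0.001] lid ([267.0, 189.0], 458, 92, 57) tool shift [ 10.6 -10.1 118.1]
[([233.0, 216.0], 459, 90, 62)]
```

Request:
move_arm --commands '[[[0.0106,-0.0101,0,0,0,0,0.075],[0,0,0.04,0,0,0,0.075],[0,0,0.045,0,0,0,0.075],[0,0,0.033,0,0,0,0.075],[0,0,0.016,0,0,0,0.075],[0,0,0,0,0,0,0.075],[0,0,0,0,0,0,0.05],[0,0,0,0,0,0,0.05],[0,0,0,0,0,0,0.05],[0,0,0,0,0,0,0.05],[0,0,-0.03,0,0,0,0.05],[0,0,-0.05,0,0,0,0.05],[0,0,-0.05,0,0,0,0.05],[0,0,-0.05,0,0,0,0.05],[0,0,-0.043,0,0,0,0.05]]]'

```text
t: 40.65
eef_pos: [0.4562, 0.092, 0.2362]
tool_rot: [0.001, 0.707, 0.707, 0.001]
contact_force: [1.1, -0.2, -1.0]
gripper_width: 0.638
grasp_force: 32.4
```

Request:
move_arm --commands '[[[-0.025,0.014,0,0,0,0,0.05],[-0.04,0.024,0,0,0,0,0.05],[-0.046,0.027,0,0,0,0,0.05],[-0.046,0.027,0,0,0,0,0.05],[-0.046,0.027,0,0,0,0,0.05],[-0.046,0.027,0,0,0,0,0.05],[-0.034,0.019,0,0,0,0,0.05],[-0.02,0.01,0,0,0,0,0.05],[0,0,0,0,0,0,0.05],[0,0,0,0,0,0,0.05],[0,0,0,0,0,0,0.05]]]'

```text
t: 42.02
eef_pos: [0.6309, -0.2094, 0.2335]
tool_rot: [-0.0, 0.706, 0.708, 0.0]
contact_force: [0.0, 1.1, -0.9]
gripper_width: 0.639
grasp_force: 32.5
```

```bash
python3 - <<'E'
from h import *
o=bot.get_obs(); z=o["eef_pos"][2]
go(z+.016,(o["eef_pos"][0]*1000,o["eef_pos"][1]*1000),(15,34))
E
```

```text
t 42.02 tcp [ 630.9 -209.4  233.5] rot [-0.     0.706  0.708  0.   ] lid ([278.0, 288.0], 630, -208, 59) tool shift [  1.4  -0.9 -16. ]
```

Request:
move_arm --commands '[[[-0.0022,0.0019,0,0,0,0,0.05],[0,0,0,0,0,0,0.05],[0,0,0.012,0,0,0,0.05],[0,0,0.01,0,0,0,0.05],[0,0,0.005,0,0,0,0.05],[0,0,0.004,0,0,0,0.05],[0,0,0.004,0,0,0,0.05],[0,0,0.004,0,0,0,0.05],[0,0,0,0,0,0,0.05]]]'

```text
t: 43.2
eef_pos: [0.6328, -0.2131, 0.1938]
tool_rot: [-0.0, 0.707, 0.707, -0.0]
contact_force: [-0.4, 0.6, -0.8]
gripper_width: 0.637
grasp_force: 32.5
```

Request:
move_arm --commands '[[[0.0005,0,0,0,0,0,0.05],[0,0,0,0,0,0,0.075],[0,0,0,0,0,0,0.075],[0,0,0,0,0,0,0.075],[0,0,-0.02,0,0,0,0.075],[0,0,-0.04,0,0,0,0.075],[0.03,-0.016,0,0,0,0,0.075],[0.048,-0.027,0,0,0,0,0.075],[0.04,-0.028,0,0,0,0,0.075],[0.02,-0.01,0,0,0,0,0.075],[0,0,0,0,0,0,0.075],[0,0,0,0,0,0,0.075],[0,0,0,0,0,0,0.075],[0,0,0,0,0,0,0.075]]]'

```text
t: 44.95
eef_pos: [0.5522, -0.0756, 0.2541]
tool_rot: [0.0, 0.708, 0.707, -0.0]
contact_force: [0.1, -0.7, -1.0]
gripper_width: 0.881
grasp_force: 0.0
```

```bash
python3 - <<'E'
from h import *
b,KS,_=snap("side"); s,K2,_=snap("scene")
C=np.hstack([cv2.resize(b[180:310,310:400],(390,563)),cv2.resize(s[190:300,180:256],(390,563))])
cv2.imwrite("pics/j1.png",C[...,::-1])
D=np.hstack([b,s]); cv2.imwrite("pics/j2.png",cv2.resize(D,(800,300),interpolation=cv2.INTER_AREA)[...,::-1])
print(lids(b,KS),lids(s,K2))
E
```

```text
[([355.0, 220.0], 738, -74, 62)] [([329.0, 125.0], -484, -203, 281)]
```

View pics/j1.png

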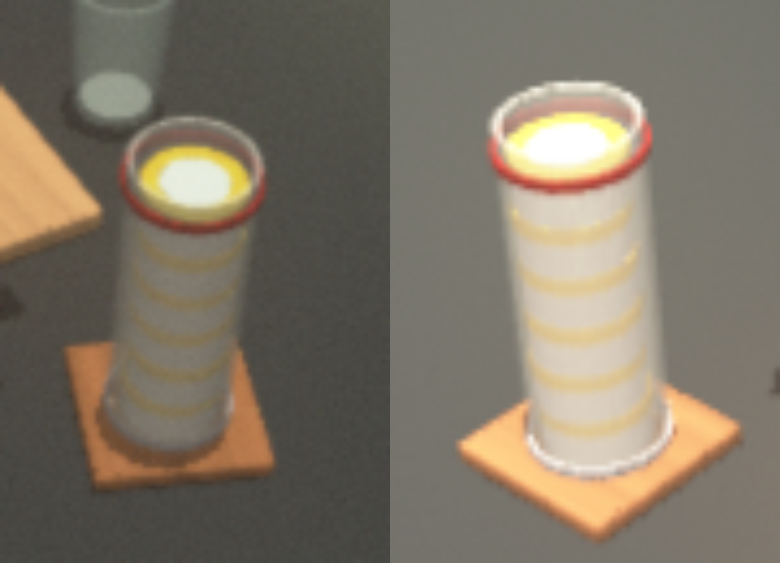

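View pics/j2.png

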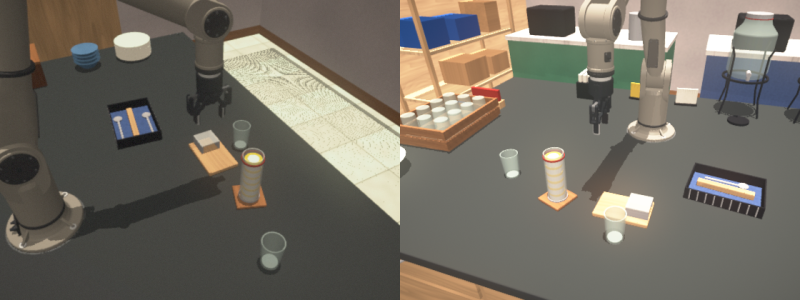

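The tube holds six tins with the top at the red line. The stick lies in the basket with both spoons, the glasses stand untouched, and the arm is clear.

```bash
python3 -c "
from station import bot
print(bot.hand_in())"
```

```text
the job is handed in; nothing more can be done
None
```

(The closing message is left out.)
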